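# Push a food pan past the spring catch of a cold-store lane

### The job

Store the lidded white food pan in the back of its lane: with a fingertip press the yellow spring treadle right down behind the pan and, keeping it held down the whole way, push the pan from behind over the two sunken red teeth until it rests fully home against the blue end stop. Then let the treadle go, so that the teeth spring up behind the pan and lock it in. Only press and push: do not lift or tip the pan, and leave the cups beside the lane where they are.

Things in the scene. Friction and masses are not known exactly. Their poses are not given: they have to be found in the camera images.
- lane: aluminium lane fixed to the table, open in the middle. Origin on the table top, midway between the side guides and between the two red teeth; +x along the lane to the blue end stop (near face at x 105 mm, 55 mm high), z up. Runners carry the pan: tops 24 mm up, |y| 60 to 74, x -165 to 110 mm. Guides 44 mm high, |y| 73.5 to 79.5 mm.
- catch (a joint): spring catch, one stiff piece of treadle and teeth: how far it is pressed straight down, 0 (up) to 0.016 m (bottomed). The pan clears the teeth only when it is pressed more than 0.011 m. Pressing anywhere on the treadle lowers all of it evenly; about 3 N starts it, 7 N bottoms it, and it springs back up by itself.
- treadle (a point): point on the top face of the flat yellow treadle, on the lane's middle line at lane x -135 mm, moving with it. The treadle spans lane x -160 to 8 mm and |y| up to 52 mm, between the runners and under the pan; its top is 21 mm above the table when up, 5 mm when bottomed.
- tooth (a point): top centre of the left red tooth; moves with the catch. Two teeth, 12 mm square, at lane x 0, y +46 and -46 mm (80 mm free between them, room for a finger); tops 34 mm above the table when up, that is 10 mm above the runners, in the pan's way.
- pan_mid (a point): centre of the lidded white food pan (green lid), half-way up its 40 mm height; it is 90 mm long along the lane, 140 mm across it, 43 mm high with the lid's grip; loose, about 0.6 kg. Underside 20 mm below this point, on the runners. It starts square in the lane, leading face 5 to 20 mm short of the teeth; fully home its centre is at lane x 60 mm, its trailing face 9 mm past the teeth.
- cup_a: bystander: lidded amber deli jar, 64 mm across, 70 mm tall, beside the lane; origin at the centre of its underside
- cup_b: bystander: lidded brown deli jar with red lid, 64 mm across, 70 mm tall, beside the lane; origin at the centre of its underside
- cup_c: bystander: open grey cup, 72 mm across, 75 mm tall, beside the lane; origin at the centre of its underside
Mind the look-alikes: they are no part of the job. Leave any orange, pink or purple look-alike of the part that bears pan_mid alone.

How it is judged:
On the way, in this order (a step that is already met when the one before it is completed fails the run):
1. the treadle is pressed down while the pan still stands in front of the teeth (value of joint catch above 0.0108 m and x of pan_mid in the frame of lane below -0.045 m), for 0.05 s.
2. the pan slides over the held-down catch (value of joint catch above 0.0108 m and x of pan_mid in the frame of lane between -0.01 and 0.045 m), for 0.05 s.
3. the pan is home against the end stop (x of pan_mid in the frame of lane above 0.0555 m), for 0.1 s.
At the end, for the whole second after the job is handed in: the pan rests on the runners, level and still, home within about 4 mm of the end stop; the catch has sprung fully up behind it (within 2 mm); the cups have not moved by more than 20 mm (x of pan_mid in the frame of lane between 0.0555 and 0.064 m and z of pan_mid in the frame of lane between 0.041 and 0.047 m and angle between pan_mid's own z axis and vertical below 0.05 rad and value of joint catch below 0.002 m and linear speed of pan below 0.01 m/s and distance of each of cup_a, cup_b, cup_c from where it was at the start of the episode below 0.02 m); the robot touches nothing.
It fails at once if the pan is lifted more than 8 mm off the runners or tipped more than 0.15 rad (z of pan_mid in the frame of lane above 0.052 m or angle between pan_mid's own z axis and vertical above 0.15 rad).
It fails at once if the treadle is let up while the pan is over the teeth (x of pan_mid in the frame of lane between -0.04 and 0.045 m and value of joint catch below 0.0105 m).
It fails at once if a cup is moved by more than 20 mm or tipped (distance of any of cup_a, cup_b, cup_c from where it was at the start of the episode above 0.02 m or angle between any of cup_a, cup_b, cup_c's own z axis and vertical above 0.3 rad).
It also fails if it takes over 48 s, if anything falls off the work surface, if the arm or the gripper's body presses on something with over 40 N, if the wrist force passes 120 N, or if a joint passes its speed limit or range.

### The arm

A 7-joint arm with a two-finger parallel gripper is mounted at the origin on the work surface. World frame = base frame: x ahead of the robot, y to its left, z up, the work surface at z = 0. Lengths are in m, angles in rad, forces in N, time in s.
With the tool pointing down it reaches from about 0.375 to 0.925 m from the base axis. Payload 3.1 kg.
Tool frame: the origin (TCP) lies midway between the tips of the shut fingers; the grasp point (between the pads) lies 19 mm behind it; x points along the fingers, z is the direction in which the jaws open and shut, and the axes are right-handed (so a half turn about x gives the same grasp; the last joint's range is limited). The gripper opens to 85 mm and grips with 20 to 120 N. Pads are 22 mm wide; open, the fingers measure 114 mm over their backs; the gripper's body (76 mm by 85 mm) begins 54 mm behind the grasp point. The pads swing forward as they close: fully open they stand 13 mm farther back than shut.
Start: joints at [1.166, 0.383, 0.044, 1.598, -0.018, 1.161, -0.05], TCP at [0.196, -0.62, 0.231] pointing down, gripper open.
Joint ranges: [-2.61, 2.61], [-0.41, 2.15], [-1.48, 1.57], [0, 2.5], [-1.57, 4.71], [0.05, 1.97], [-2.85, 2.85]. Speed limits (rad/s): [2.79, 2.79, 3.14, 3.14, 3.14, 3.14, 3.14].

### API

Orientations are given as a 3x3 rotation matrix whose columns are the frame's x, y, z axes.
In Python, from workcell import ctrl, eyes, order gives the robot as it stands.
- The arm moves only by the tool carry_out, never from a script. Its argument "rows" is a list that holds one entry, the list of rows, each a list of 7 numbers: the opening, from -1 (shut) to 1 (fully open), then the shift along the world's x, y, z normalised to -1 to 1, where 1 is 0.2 m, then the turn, a rotation vector about the world's x, y, z normalised to -1 to 1, where 1 is 60 degrees. In form: [[[jaw, tx, ty, tz, rx, ry, rz], ...]]. A call has 1 to 10 rows; each row is the pose to reach, as a shift and turn from the pose commanded when the call began; what a row does not reach only later rows make up. A row lasts 1/10 s, in which the tool goes at most 50 mm and 8.59 degrees, less where a joint would pass 70% of its speed; a pose out of reach is approached as far as the arm can. A call with a number of a shift or a turn outside -1 to 1 is refused whole. A call with a gripper value outside its range is refused whole. The fingers move at their own pace and stop on an object; "force" is the grip in N (left out, the last holds). Time passes only in rows, so rows that repeat a pose let the fingers close. It gives the time, the measured TCP pose, the force and the opening at its end, in the units of the state.
- ctrl.state(): the state, without advancing time (a new reading comes with each control period).
- eyes.read_camera(name): name is "scene" or "side" or "wrist"; returns the picture (400x640x3 uint8, red, green, blue); there is no depth.
- eyes.get_calibration(name): a dict with "vertical_fov" (degrees; the focal length in pixels is half the picture's height over the tangent of half this angle, whatever the lens; pixels are square), "cx", "cy" (the principal point, pixels), "D" ([k1, k2, p1, p2, k3] as OpenCV has them; the pictures are not rectified), "xyz" and "orientation" of the camera in the world. Camera axes: x right, y up, looking along -z (the intrinsics and any distortion apply to the point x, -y, -z); pixel columns grow to the right and rows downward; lengths in m; the calibration is good to about 2 mm. A picture is of the moment at which its call begins: read the wrist's pose just before it. get_calibration takes no time and is no camera call; for the wrist camera it gives the pose at the moment of the call.
- order.job_done(): hands the job in, once; it reports no verdict.
The state is a dict: "time_s": time; "joint_pos": joint angles; "joint_vel": joint speeds; "effort": joint torques, N m; "position": TCP position; "tcp_rot": TCP orientation; "wrist_force": force on the tool from outside, world axes, zero at the start; "torque": the same for the moment, N m; "gripper_width": opening from 0.0 (shut) to 1.0 (fully open).
Only numpy, scipy, OpenCV 4.12 (cv2) and the standard library are available. Lean on these libraries where they do the work, as an engineer would, in place of code of your own. Each camera call takes 0.05 s, during which the arm holds its last target.

## Working session

There is one attempt and no reset: what is moved stays moved. The work goes in short steps, Python scripts to look and compute and a tool call to move; the robot and the scene stay as the last step left them, time stands still between calls to the robot, and variables do not carry over. Pictures are saved under pics/ and viewed, and the job is handed in when it is done.

Besides the shell and the picture viewer there is one more tool, called after "Request:" by a JSON object that holds its "method" and its "body", one argument or row to a line. carry_out: Moves the arm, as the interface text tells. Scaled input: -1 to 1 covers 0.2 m each way for a shift and 60 degrees each way for a turn. Its arguments: {"type":"object","properties":{"rows":{"type":"array"},"force":{"type":"number"}},"required":["rows"]}

```bash
mkdir -p pics; ls; python3 - <<'E'
from workcell import ctrl, eyes, order
import cv2,json,numpy as np
print(ctrl.state())
for n in ["scene","side","wrist"]:
    c=eyes.get_calibration(n);print(n,c)
    im=eyes.read_camera(n);cv2.imwrite(f"pics/{n}0.png",im[:,:,::-1])
E
```

```text
pics
{'time_s': 0.0, 'joint_pos': array([ 1.16618089,  0.38387045,  0.0438334 ,  1.59960288, -0.01790746,
        1.16121007, -0.04990089]), 'joint_vel': array([ 0.00155081, -0.00290475,  0.00043047, -0.0011505 ,  0.00081224,
       -0.00058603,  0.00039952]), 'effort': array([ 2.56991252e-04, -4.33463144e+01,  1.02466062e+00, -2.49513388e+01,
        1.05270487e-02,  1.15568275e-02,  1.31240682e-05]), 'position': array([ 0.19602044, -0.61872854,  0.22985088]), 'tcp_rot': array([[-9.46915901e-04,  9.53277214e-01,  3.02095442e-01],
       [ 2.52663708e-03,  3.02096894e-01, -9.53273876e-01],
       [-9.99996360e-01, -1.39384645e-04, -2.69464591e-03]]), 'wrist_force': array([-0.43883082, -0.22982732,  0.43989721]), 'torque': array([ 0.0019317 ,  0.02964267, -0.02503061]), 'gripper_width': 1.000549936591766}
scene {'vertical_fov': 45.738485015287424, 'cx': 319.2274879975436, 'cy': 197.5643965407397, 'D': array([-0.08416528,  0.        ,  0.        ,  0.        ,  0.        ]), 'xyz': array([1.38631423, 0.07017873, 1.0270284 ]), 'orientation': array([[-0.08343191, -0.77423074,  0.62738017
[... 175 characters left out ...]
5.98621543536584, 'D': array([-0.14379772,  0.        ,  0.        ,  0.        ,  0.        ]), 'xyz': array([-0.0332602 ,  1.00537088,  0.99521866]), 'orientation': array([[-0.83746273,  0.3452784 , -0.4236024 ],
       [-0.54648955, -0.52583242,  0.65180475],
       [ 0.00231022,  0.77735648,  0.62905609]])}
wrist {'vertical_fov': 67.77654769140615, 'cx': 319.9166391616574, 'cy': 201.24917770136724, 'D': array([-0.02679947,  0.        ,  0.        ,  0.        ,  0.        ]), 'xyz': array([ 0.26433239, -0.59675793,  0.37269658]), 'orientation': array([[ 0.30244817,  0.91334438,  0.27263007],
       [-0.95315715,  0.2910308 ,  0.08241678],
       [-0.00406885, -0.2847861 ,  0.95858245]])}
```

View pics/scene0.png

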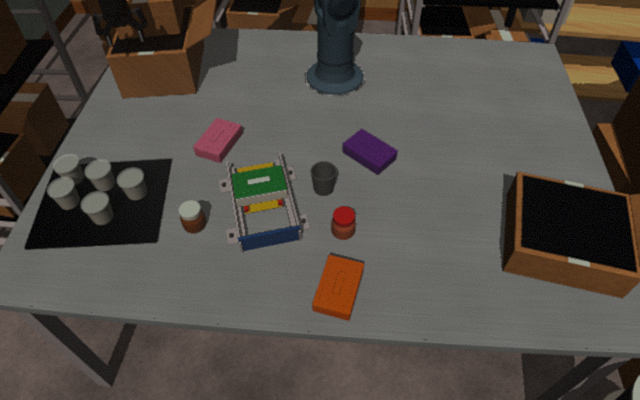

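View pics/side0.png

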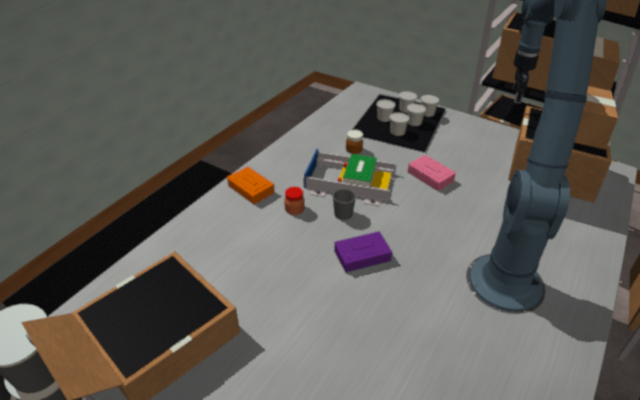

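View pics/wrist0.png

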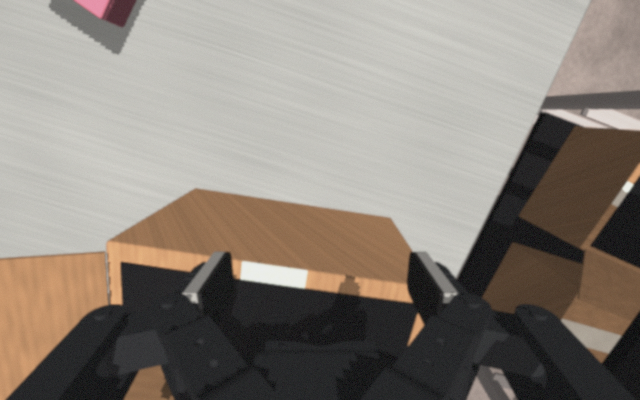

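The pan is the white one with the green lid in the lane (scene 258,183; side 360,167). Things that could be mistaken for it are the pink block (218,140), the purple block (370,150) and the orange block (339,286), all outside the lane. Next I'll check this choice in close crops.

```bash
cat > h.py <<'E'
import numpy as np,cv2
from workcell import ctrl, eyes, order
def K(c):
    f=200/np.tan(np.radians(c["vertical_fov"]/2))
    return np.array([[f,0,c["cx"]],[0,f,c["cy"]],[0,0,1.]])
F=np.diag([1,-1,-1.])
def proj(c,P):
    P=np.atleast_2d(P).astype(float)
    R=F@np.array(c["orientation"]).T
    t=-R@np.array(c["xyz"])
    return cv2.projectPoints(P,cv2.Rodrigues(R)[0],t,K(c),np.array(c["D"]))[0].reshape(-1,2)
def ray(c,uv):
    n=cv2.undistortPoints(np.array([[uv]],float),K(c),np.array(c["D"])).ravel()
    d=np.array(c["orientation"])@F@np.array([n[0],n[1],1]); return np.array(c["xyz"]),d/np.linalg.norm(d)
def tri(l):
    A=np.zeros((3,3));b=np.zeros(3)
    for c,uv in l:
        o,d=ray(c,uv);M=np.eye(3)-np.outer(d,d);A+=M;b+=M@o
    X=np.linalg.solve(A,b)
    return X,[np.round(proj(c,X)[0]-uv,1) for c,uv in l]
def atz(c,uv,z):
    o,d=ray(c,uv);return o+d*(z-o[2])/d[2]
E
python3 - <<'E'
import cv2
a=cv2.imread("pics/scene0.png")[140:260,200:370];cv2.imwrite("pics/sc_crop.png",cv2.resize(a,None,fx=4.5,fy=4.5,interpolation=cv2.INTER_CUBIC))
a=cv2.imread("pics/side0.png")[120:230,275:445];cv2.imwrite("pics/si_crop.png",cv2.resize(a,None,fx=4.5,fy=4.5,interpolation=cv2.INTER_CUBIC))
E
```

```text
(no output)
```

View pics/sc_crop.png

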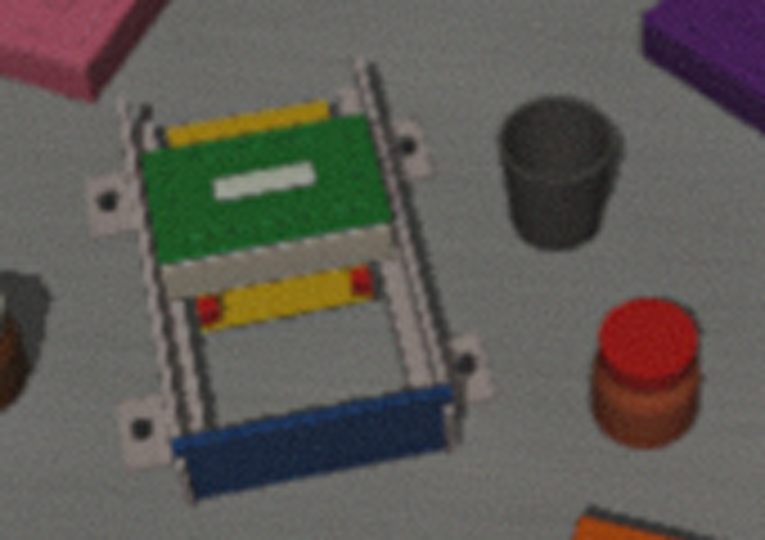

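View pics/si_crop.png

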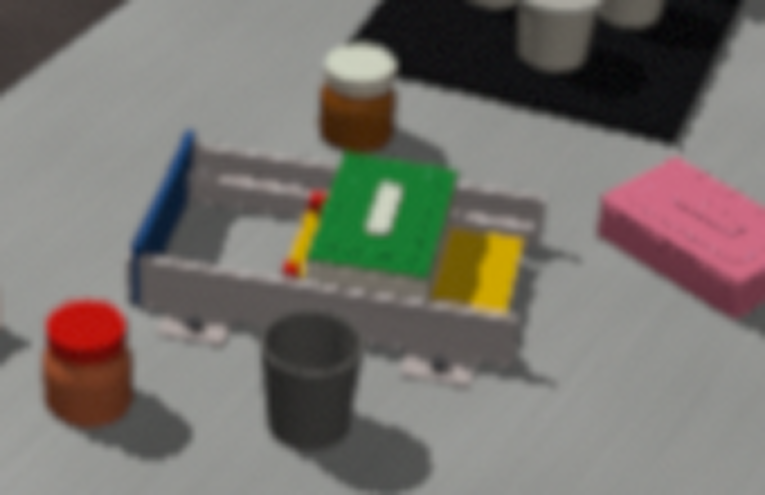

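```bash
cat > fit0.py <<'E'
from h import *
from scipy.optimize import least_squares
cs,cd=eyes.get_calibration("scene"),eyes.get_calibration("side")
S=lambda x,y:np.array([(x+.5)/4.5-.5+200,(y+.5)/4.5-.5+140])
D=lambda x,y:np.array([(x+.5)/4.5-.5+275,(y+.5)/4.5-.5+120])
pairs={"lid B-":(S(143,155),D(457,168)),"lid B+":(S(362,115),D(432,275)),"lid F+":(S(392,225),D(310,262)),"lid F-":(S(160,265),D(345,155)),
"tooth-":(S(208,310),D(318,200)),"tooth+":(S(361,278),D(291,268)),"stop-":(S(172,445),D(190,135)),"stop+":(S(455,390),D(137,248))}
R={}
for k,(a,b) in pairs.items():
    X,e=tri([(cs,a),(cd,b)]);R[k]=X;print(k,np.round(X*1000),e)
u=R["stop+"]-R["stop-"];print("stop len",np.linalg.norm(u),"lane yaw deg from stop",np.degrees(np.arctan2(-u[0],u[1])))
u=R["tooth+"]-R["tooth-"];print("teeth",np.linalg.norm(u),np.degrees(np.arctan2(-u[0],u[1])))
m=(R["tooth+"]+R["tooth-"])/2;s=(R["stop+"]+R["stop-"])/2
print("origin",m,"to stop",s-m,np.degrees(np.arctan2(*(s-m)[1::-1])))
p=np.mean([R[k] for k in R if "lid" in k],0);print("lid ctr",p,p-m)
E
python3 fit0.py
```

```text
lid B- [ 541. -251.   61.] [array([-0.1, -0.1]), array([-0.1,  0.1])]
lid B+ [ 495. -123.   59.] [array([-0.3, -0.4]), array([-0.3,  0.3])]
lid F+ [578. -94.  54.] [array([-0.4, -0.4]), array([-0.4,  0.3])]
lid F- [ 623. -225.   57.] [array([0., 0.]), array([ 0., -0.])]
tooth- [ 631. -199.   27.] [array([-0.1, -0.1]), array([-0.1,  0.1])]
tooth+ [ 602. -110.   30.] [array([-0., -0.]), array([-0.,  0.])]
stop- [ 744. -195.   49.] [array([0.3, 0.4]), array([ 0.3, -0.2])]
stop+ [694. -44.  51.] [array([-0.3, -0.3]), array([-0.3,  0.2])]
stop len 0.1589020422767522 lane yaw deg from stop 18.37514953722635
teeth 0.09296800396357097 18.19232227699175
origin [ 0.61632995 -0.1546246   0.02851586] to stop [0.10248461 0.0355129  0.02172837] 19.112193632251206
lid ctr [ 0.5593293  -0.17333156  0.05782477] [-0.05700066 -0.01870696  0.02930891]
```

The crops agree. The green-lidded pan sits in the lane before the teeth, with its lid centre at about lane x -60 mm. The lane origin is near (0.616, -0.155) and its yaw is about 18.5°. I'll move above the lane with the gripper shut and measure more closely with the wrist camera.

Request:
{"method": "carry_out", "body": {
  "rows": [
    [[-1, 0, 0, 0.25, 0, 0, 0], [-1, 0.15, 0.2, 0.4, 0, 0, 0], [-1, 0.3, 0.4, 0.4, 0, 0, 0], [-1, 0.45, 0.6, 0.4, 0, 0, 0], [-1, 0.6, 0.8, 0.4, 0, 0, 0], [-1, 0.75, 1, 0.4, 0, 0, 0], [-1, 0.75, 1, 0.4, 0, 0, 0]]
  ],
  "force": 60
}}

```text
time_s: 0.85
position: [0.3524, -0.4121, 0.3112]
tcp_rot: [[0.003, 0.949, 0.314], [0.004, 0.314, -0.949], [-1.0, 0.004, -0.003]]
wrist_force: [0.3, -0.2, -0.4]
gripper_width: 0.003
```

Request:
{"method": "carry_out", "body": {
  "rows": [
    [[-1, 0.2, 0.25, -0.05, 0, 0, 0], [-1, 0.4, 0.5, -0.1, 0, 0, 0], [-1, 0.6, 0.75, -0.2, 0, 0, 0], [-1, 0.75, 1, -0.3, 0, 0, 0], [-1, 0.8, 1, -0.35, 0, 0, 0], [-1, 0.8, 1, -0.35, 0, 0, 0]]
  ]
}}

```text
time_s: 1.45
position: [0.5082, -0.2131, 0.2391]
tcp_rot: [[-0.001, 0.951, 0.31], [0.004, 0.31, -0.951], [-1.0, -0.0, -0.005]]
wrist_force: [-0.3, 0.7, 0.8]
gripper_width: 0.002
```

```bash
python3 - <<'E'
from h import *
import pickle
c=eyes.get_calibration("wrist");im=eyes.read_camera("wrist");cv2.imwrite("pics/w1.png",im[:,:,::-1])
pickle.dump(c,open("w1.pkl","wb"));s=ctrl.state();print(s["time_s"],s["position"],s["tcp_rot"],c["xyz"])
E
```

```text
1.5 [ 0.50860172 -0.21231342  0.23839185] [[-1.99338344e-03  9.50219937e-01  3.11573582e-01]
 [ 5.10067964e-03  3.11579809e-01 -9.50206296e-01]
 [-9.99985005e-01 -3.04888472e-04 -5.46786552e-03]] [ 0.57643465 -0.19069364  0.38175202]
```

View pics/w1.png

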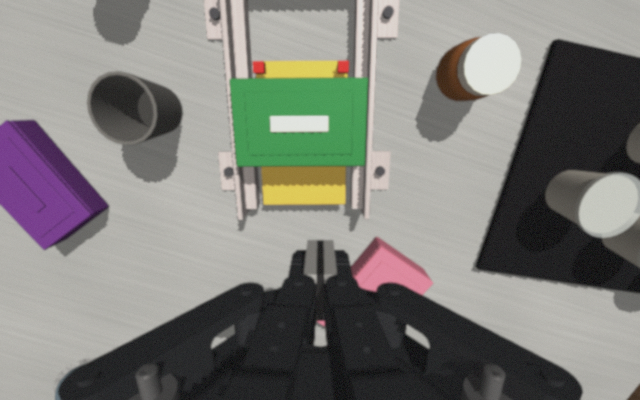

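```bash
python3 - <<'E'
import cv2
a=cv2.imread("pics/w1.png")[0:240,200:410];cv2.imwrite("pics/w1c.png",cv2.resize(a[:130],None,fx=3.8,fy=3.8,interpolation=cv2.INTER_CUBIC))
cv2.imwrite("pics/w1d.png",cv2.resize(a[110:],None,fx=3.8,fy=3.8,interpolation=cv2.INTER_CUBIC))
E
```

```text
(no output)
```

View pics/w1c.png

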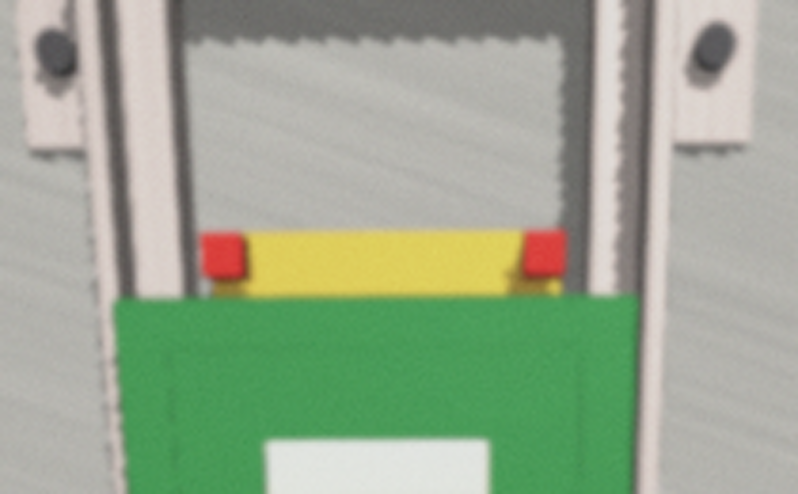

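View pics/w1d.png

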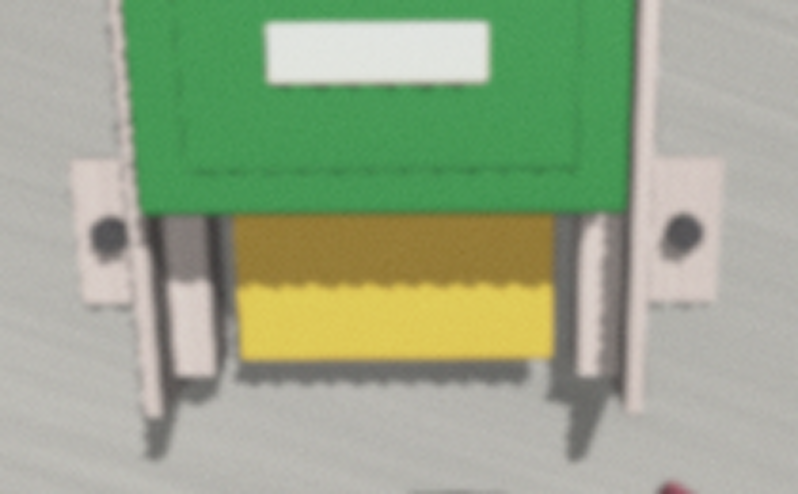

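```bash
cat > fit1.py <<'E'
from h import *
import pickle
from scipy.optimize import least_squares
cs,cd,cw=eyes.get_calibration("scene"),eyes.get_calibration("side"),pickle.load(open("w1.pkl","rb"))
S=lambda x,y:np.array([(x+.5)/4.5-.5+200,(y+.5)/4.5-.5+140])
D=lambda x,y:np.array([(x+.5)/4.5-.5+275,(y+.5)/4.5-.5+120])
C=lambda x,y:np.array([(x+.5)/3.8-.5+200,(y+.5)/3.8-.5])
E=lambda x,y:np.array([(x+.5)/3.8-.5+200,(y+.5)/3.8-.5+110])
lane=[(cw,C(221.5,253),(0,.046,.034)),(cw,C(545.5,251),(0,-.046,.034)),(cw,E(241,359),(-.16,.052,.021)),(cw,E(553,358),(-.16,-.052,.021))]
ls=[(cs,S(208,308),(0,-.046,.034)),(cs,S(361,276),(0,.046,.034)),(cs,S(174,441),(.105,-.0795,.055)),(cs,S(453,387),(.105,.0795,.055))]
ld=[(cd,D(318,196),(0,-.046,.034)),(cd,D(291,265),(0,.046,.034)),(cd,D(192,133),(.105,-.0795,.055)),(cd,D(137,246),(.105,.0795,.055))]
pan=[(cw,C(115,298),(.045,.07,.02)),(cw,C(638,295),(.045,-.07,.02)),(cw,E(143,214),(-.045,.07,.02)),(cw,E(630,213),(-.045,-.07,.02))]
def T(q,P):
    c,s=np.cos(q[2]),np.sin(q[2]);P=np.array(P)
    return np.array([q[0]+c*P[0]-s*P[1],q[1]+s*P[0]+c*P[1],q[3]+P[2]])
def fit(L,z=None):
    f=lambda q:np.concatenate([proj(c,T(q if z is None else [*q,z],P))[0]-uv for c,uv,P in L])
    r=least_squares(f,[.616,-.155,.32]+([0] if z is None else []));return r.x,r.fun
for n,L in [("wrist",lane),("scene",ls),("side",ld),("scene+side",ls+ld),("all",lane+ls+ld)]:
    for z in (0,None):
        q,e=fit(L,z);print(n,np.round(q[:2]*1000,1),np.round(np.degrees(q[2]),2),np.round(q[3:]*1000,1),"rms px",np.sqrt(np.mean(e**2)).round(2))
ql,_=fit(lane,0);qp,e=fit(pan,.044);print("pan",qp,e.round(1))
for z in (0.044,None):
    qp,e=fit(pan,z)
    d=qp[:2]-ql[:2];c,s=np.cos(ql[2]),np.sin(ql[2]);print("pan in lane",c*d[0]+s*d[1],-s*d[0]+c*d[1],np.degrees(qp[2]-ql[2]),qp[3:])
E
python3 fit1.py
```

```text
wrist [ 616.  -153.5] 18.36 [] rms px 0.07
wrist [ 616.  -153.5] 18.36 [-0.] rms px 0.07
scene [ 619.7 -152.8] 18.75 [] rms px 0.31
scene [ 618.  -153.3] 18.75 [-2.4] rms px 0.31
side [ 615.7 -150.8] 18.62 [] rms px 0.39
side [ 611.8 -144.6] 18.65 [5.3] rms px 0.38
scene+side [ 618.3 -152.8] 18.72 [] rms px 0.52
scene+side [ 617.7 -153.5] 18.7 [-2.6] rms px 0.36
all [ 616.3 -153.2] 18.44 [] rms px 0.58
all [ 616.2 -153.3] 18.39 [-2.2] rms px 0.46
pan [ 0.55948786 -0.17229086  0.321724  ] [-1.1 -0.3  1.6 -0.7 -1.1  0.9  0.5  0.5]
pan in lane -0.05952217803003025 -8.846804648750609e-05 0.0725747842733917 []
pan in lane -0.05951821706292364 0.00025856169816914146 0.06628745270865152 [0.03893905]
```

Fit result, with sub-pixel residuals and the three cameras agreeing to 3 mm:
- **Lane:** origin (0.6163, -0.1533), yaw 18.4°.
- **Pan:** lane x -59.5 mm, y 0, which puts its trailing face at -104.5.

The tool's yaw already matches the lane. I'll touch down at lane x -130, world (0.493, -0.194).

Request:
{"method": "carry_out", "body": {
  "rows": [
    [[-1, -0.08, 0.09, 0, 0, 0, 0], [-1, -0.08, 0.09, -0.2, 0, 0, 0], [-1, -0.08, 0.09, -0.4, 0, 0, 0], [-1, -0.08, 0.09, -0.6, 0, 0, 0], [-1, -0.08, 0.09, -0.75, 0, 0, 0], [-1, -0.08, 0.09, -0.85, 0, 0, 0], [-1, -0.08, 0.09, -0.92, 0, 0, 0], [-1, -0.08, 0.09, -0.92, 0, 0, 0]]
  ]
}}

```text
time_s: 2.3
position: [0.4882, -0.2023, 0.0555]
tcp_rot: [[-0.004, 0.954, 0.301], [0.001, 0.301, -0.954], [-1.0, -0.004, -0.002]]
wrist_force: [0.2, -0.0, 0.0]
gripper_width: -0.004
```

```bash
cat > look.py <<'E'
from h import *
import sys,pickle
t=sys.argv[1]
s=ctrl.state()
o=np.array([.6163,-.1533]);a=np.radians(18.4);u=np.array([np.cos(a),np.sin(a)]);v=np.array([-u[1],u[0]])
d=s["position"][:2]-o
print("t",s["time_s"],"lane x,y,z mm",(d@u*1000).round(1),(d@v*1000).round(1),(s["position"][2]*1000).round(1),"yaw",np.degrees(np.arctan2(s["tcp_rot"][1,1],s["tcp_rot"][0,1])).round(2),"F",s["wrist_force"].round(1), "jp",s["joint_pos"].round(2))
for n in sys.argv[2:]:
    im=eyes.read_camera(n)[:,:,::-1]
    if n=="scene": im=cv2.resize(im[140:260,200:370],None,fx=4.5,fy=4.5,interpolation=cv2.INTER_CUBIC)
    if n=="side": im=cv2.resize(im[120:230,275:445],None,fx=4.5,fy=4.5,interpolation=cv2.INTER_CUBIC)
    cv2.imwrite(f"pics/{n}_{t}.png",im)
E
python3 look.py 2 side wrist
```

```text
t 2.3 lane x,y,z mm -137.0 -6.1 55.5 yaw 17.49 F [ 0.2 -0.   0. ] jp [ 0.56  0.41 -0.28  2.    0.16  0.76 -1.08]
```

View pics/side_2.png

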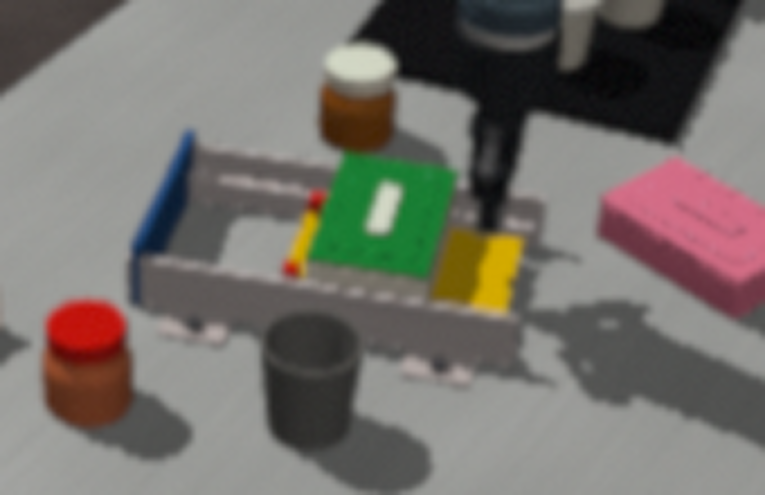

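View pics/wrist_2.png

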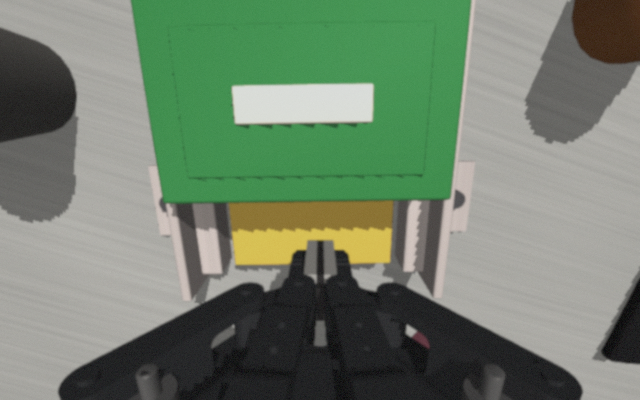

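```bash
python3 - <<'E'
from h import *
c=eyes.get_calibration("wrist");s=ctrl.state();print(s["position"],c["xyz"])
a=atz(c,(233,265),.021);b=atz(c,(392,263.5),.021);print(a,b,np.linalg.norm(a-b));w=a-b
m=(a+b)/2;print("rear mid",m,"expected",[.6163-.16*.9489,-.1533-.16*.3156],"yaw",np.degrees(np.arctan2(-w[0],w[1])))
p,q=atz(c,(166,203),.064),atz(c,(450,198),.064);print("lid rear",p,q,np.linalg.norm(p-q),(p+q)/2, "exp",[.6163-.1045*.9489,-.1533-.1045*.3156])
E
```

```text
[ 0.4907046  -0.20252299  0.0578965 ] [ 0.55878208 -0.18012876  0.20065482]
[ 0.44751946 -0.15367084  0.021     ] [ 0.48097578 -0.25544409  0.021     ] 0.10713131828887787
rear mid [ 0.46424762 -0.20455746  0.021     ] expected [0.464476, -0.20379599999999998] yaw 18.197451223520424
lid rear [ 0.49685479 -0.12159425  0.064     ] [ 0.54051165 -0.25120303  0.064     ] 0.13676388110143933 [ 0.51868322 -0.18639864  0.064     ] exp [0.51713995, -0.1862802]
```

Request:
{"method": "carry_out", "body": {
  "rows": [
    [[-1, 0.015, 0.04, -0.03, 0, 0, 0.012], [-1, 0.015, 0.04, -0.1, 0, 0, 0.012], [-1, 0.015, 0.04, -0.16, 0, 0, 0.012], [-1, 0.015, 0.04, -0.16, 0, 0, 0.012], [-1, 0.015, 0.04, -0.16, 0, 0, 0.012]]
  ]
}}

```text
time_s: 2.9
position: [0.4926, -0.1935, 0.0245]
tcp_rot: [[-0.002, 0.949, 0.314], [0.001, 0.314, -0.949], [-1.0, -0.001, -0.001]]
wrist_force: [0.6, 0.6, -0.5]
gripper_width: -0.0
```

```bash
python3 look.py 3; python3 look.py 3 side wrist; python3 look.py 3
```

```text
t 2.9 lane x,y,z mm -130.0 0.9 24.5 yaw 18.3 F [ 0.6  0.6 -0.5] jp [ 0.53  0.46 -0.27  2.01  0.19  0.69 -1.11]
t 2.9 lane x,y,z mm -130.0 0.9 24.5 yaw 18.3 F [ 0.6  0.6 -0.5] jp [ 0.53  0.46 -0.27  2.01  0.19  0.69 -1.11]
t 3.0 lane x,y,z mm -129.3 0.3 25.3 yaw 18.29 F [-0.  -0.7  0.3] jp [ 0.53  0.46 -0.27  2.01  0.19  0.69 -1.11]
```

View pics/wrist_3.png

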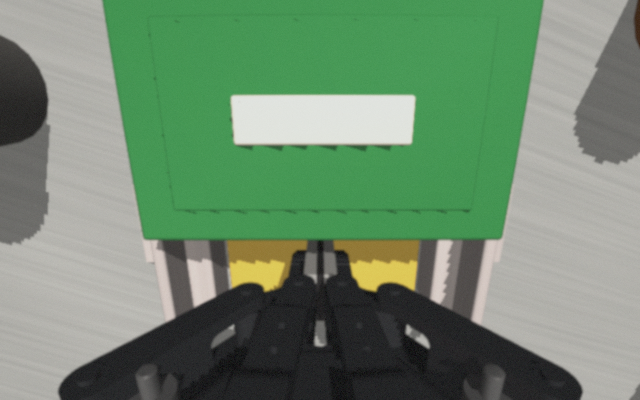

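Aligned: the finger (320,260) is over the treadle's middle, with a gap to the pan. Now pressing down.

Request:
{"method": "carry_out", "body": {
  "rows": [
    [[-1, 0, 0, -0.03, 0, 0, 0], [-1, 0, 0, -0.06, 0, 0, 0], [-1, 0, 0, -0.09, 0, 0, 0], [-1, 0, 0, -0.1, 0, 0, 0], [-1, 0, 0, -0.1, 0, 0, 0]]
  ]
}}

```text
time_s: 3.5
position: [0.4947, -0.1942, 0.0058]
tcp_rot: [[0.002, 0.949, 0.314], [-0.001, 0.314, -0.949], [-1.0, 0.002, 0.002]]
wrist_force: [-0.2, -0.1, 6.2]
gripper_width: 0.001
```

```bash
python3 look.py 4 scene side;python3 look.py 4
```

```text
t 3.5 lane x,y,z mm -128.3 -0.4 5.8 yaw 18.3 F [-0.2 -0.1  6.2] jp [ 0.52  0.5  -0.26  2.01  0.2   0.66 -1.12]
t 3.6 lane x,y,z mm -128.3 -0.4 6.0 yaw 18.3 F [-0.4 -0.1  6.4] jp [ 0.52  0.5  -0.26  2.01  0.2   0.66 -1.12]
```

View pics/scene_4.png

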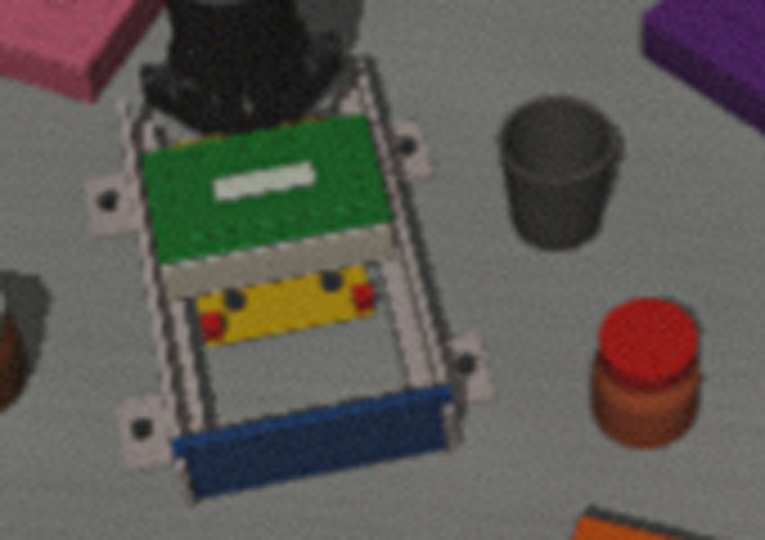

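View pics/side_4.png

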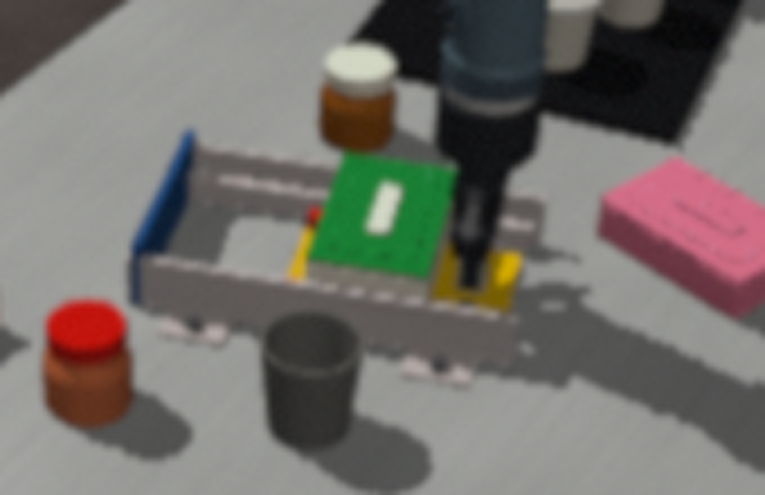

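```bash
python3 - <<'E'
from h import *
c=eyes.get_calibration("scene");S=lambda x,y:np.array([(x+.5)/4.5-.5+200,(y+.5)/4.5-.5+140])
o=np.array([.6170,-.1533]);a=np.radians(18.5);u=np.array([np.cos(a),np.sin(a)]);v=np.array([-u[1],u[0]])
for p in [(233,300),(331,283),(212,322),(361,295)]:
  for z in(.005,.015,.02):
    d=atz(c,S(*p),z)[:2]-o;print(p,z,(d@u*1000).round(),(d@v*1000).round())
E
```

```text
(233, 300) 0.005 -23.0 -32.0
(233, 300) 0.015 -15.0 -32.0
(233, 300) 0.02 -11.0 -32.0
(331, 283) 0.005 -21.0 29.0
(331, 283) 0.015 -13.0 28.0
(331, 283) 0.02 -9.0 28.0
(212, 322) 0.005 -9.0 -47.0
(212, 322) 0.015 -1.0 -46.0
(212, 322) 0.02 3.0 -46.0
(361, 295) 0.005 -8.0 45.0
(361, 295) 0.015 0.0 44.0
(361, 295) 0.02 4.0 44.0
```

Request:
{"method": "carry_out", "body": {
  "rows": [
    [[-1, 0, 0, -0.01, 0, 0, 0], [-1, 0, 0, -0.01, 0, 0, 0]]
  ]
}}

```text
time_s: 3.8
position: [0.4947, -0.1943, 0.005]
tcp_rot: [[0.002, 0.949, 0.314], [-0.001, 0.314, -0.949], [-1.0, 0.001, 0.002]]
wrist_force: [-1.8, 1.0, 11.4]
gripper_width: 0.001
```

Bottomed at tip z 5.0 mm with 11.4 N. The dark spots on the treadle are at y about ±30, clear of the finger. Now pushing slowly along the lane.

Request:
{"method": "carry_out", "body": {
  "rows": [
    [[-1, 0.03, 0.01, -0.005, 0, 0, 0], [-1, 0.06, 0.02, -0.005, 0, 0, 0], [-1, 0.09, 0.03, -0.005, 0, 0, 0], [-1, 0.12, 0.04, -0.005, 0, 0, 0], [-1, 0.15, 0.05, -0.005, 0, 0, 0]]
  ]
}}

```text
time_s: 4.3
position: [0.4955, -0.1941, 0.0038]
tcp_rot: [[-0.06, 0.951, 0.304], [-0.009, 0.304, -0.952], [-0.998, -0.06, -0.01]]
wrist_force: [-53.0, -8.5, 72.0]
gripper_width: -0.003
```

```bash
python3 look.py 5 scene side;python3 look.py 5
```

```text
t 4.3 lane x,y,z mm -127.4 -0.6 3.8 yaw 17.76 F [-53.   -8.5  72. ] jp [ 0.49  0.52 -0.24  1.97  0.22  0.73 -1.16]
t 4.4 lane x,y,z mm -127.6 -0.6 3.9 yaw 17.73 F [-47.7  -6.4  68. ] jp [ 0.49  0.52 -0.24  1.97  0.22  0.73 -1.16]
```

View pics/side_5.png

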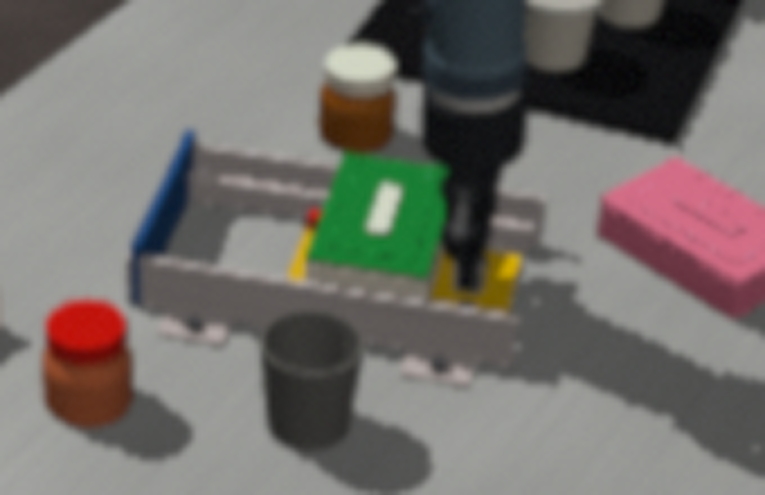

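The tip stuck on the bottomed treadle: it stayed at lane x -127.5 while friction built up to 50 N lateral and 70 N down. The pan hasn't moved. I'll ease back and ride a couple of mm above the bottom, where the soft spring limits the normal force.

Request:
{"method": "carry_out", "body": {
  "rows": [
    [[-1, -0.05, -0.016, 0.005, 0, 0, 0], [-1, -0.1, -0.033, 0.005, 0, 0, 0], [-1, -0.15, -0.05, 0.01, 0, 0, 0], [-1, -0.15, -0.05, 0.02, 0, 0, 0], [-1, -0.15, -0.05, 0.025, 0, 0, 0], [-1, -0.15, -0.05, 0.025, 0, 0, 0]]
  ]
}}

```text
time_s: 5.0
position: [0.4936, -0.1947, 0.0081]
tcp_rot: [[0.001, 0.95, 0.313], [-0.001, 0.313, -0.95], [-1.0, 0.0, 0.002]]
wrist_force: [-0.9, -1.0, 6.3]
gripper_width: -0.002
```

```bash
python3 look.py 6
```

```text
t 5.0 lane x,y,z mm -129.5 -0.6 8.1 yaw 18.26 F [-0.9 -1.   6.3] jp [ 0.52  0.49 -0.26  2.01  0.2   0.66 -1.12]
```

Request:
{"method": "carry_out", "body": {
  "rows": [
    [[-1, 0.015, 0.005, 0, 0, 0, 0], [-1, 0.03, 0.01, 0, 0, 0, 0], [-1, 0.045, 0.015, 0, 0, 0, 0]]
  ]
}}

```text
time_s: 5.3
position: [0.499, -0.1925, 0.0068]
tcp_rot: [[-0.007, 0.95, 0.312], [-0.001, 0.312, -0.95], [-1.0, -0.007, -0.001]]
wrist_force: [-5.5, -1.6, 4.7]
gripper_width: -0.0
```

```bash
python3 look.py 6
```

```text
t 5.3 lane x,y,z mm -123.7 -0.2 6.8 yaw 18.19 F [-5.5 -1.6  4.7] jp [ 0.51  0.5  -0.26  2.    0.21  0.67 -1.13]
```

It now slides with a lag of 3–4 mm, and z settles at 6.8 mm. Continuing in short calls.

Request:
{"method": "carry_out", "body": {
  "rows": [
    [[-1, 0.02, 0.0066, 0.003, 0, 0, 0], [-1, 0.04, 0.0133, 0.004, 0, 0, 0], [-1, 0.06, 0.02, 0.004, 0, 0, 0]]
  ]
}}

```text
time_s: 5.6
position: [0.5069, -0.1895, 0.0067]
tcp_rot: [[-0.015, 0.95, 0.311], [-0.002, 0.311, -0.95], [-1.0, -0.015, -0.003]]
wrist_force: [-12.0, -3.9, 8.9]
gripper_width: 0.0
```

```bash
python3 look.py 7 side; python3 look.py 7
```

```text
t 5.6 lane x,y,z mm -115.2 0.1 6.7 yaw 18.14 F [-12.   -3.9   8.9] jp [ 0.5   0.51 -0.26  1.98  0.21  0.69 -1.15]
t 5.65 lane x,y,z mm -113.9 0.2 6.7 yaw 18.16 F [-6.9 -2.4  4.8] jp [ 0.5   0.52 -0.26  1.98  0.21  0.69 -1.15]
```

View pics/side_7.png

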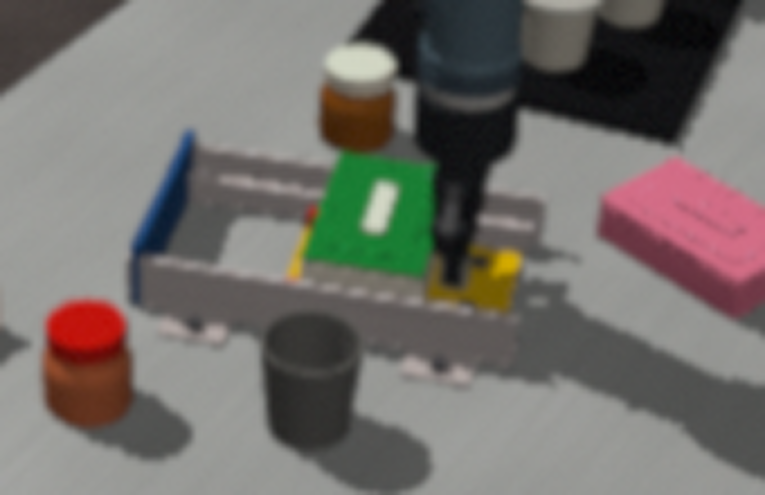

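Request:
{"method": "carry_out", "body": {
  "rows": [
    [[-1, 0.024, 0.008, 0, 0, 0, 0], [-1, 0.048, 0.016, 0, 0, 0, 0], [-1, 0.072, 0.024, 0, 0, 0, 0]]
  ]
}}

```text
time_s: 5.95
position: [0.5211, -0.1848, 0.0063]
tcp_rot: [[-0.015, 0.95, 0.311], [-0.002, 0.311, -0.95], [-1.0, -0.015, -0.003]]
wrist_force: [-9.6, -2.3, 6.0]
gripper_width: 0.001
```

```bash
python3 look.py 8 scene; python3 look.py 8
```

```text
t 5.95 lane x,y,z mm -100.2 0.1 6.3 yaw 18.11 F [-9.6 -2.3  6. ] jp [ 0.48  0.53 -0.26  1.95  0.21  0.7  -1.16]
t 6.0 lane x,y,z mm -98.3 0.2 6.5 yaw 18.15 F [-6.6 -2.2  5.5] jp [ 0.48  0.53 -0.26  1.95  0.21  0.7  -1.16]
```

View pics/scene_8.png

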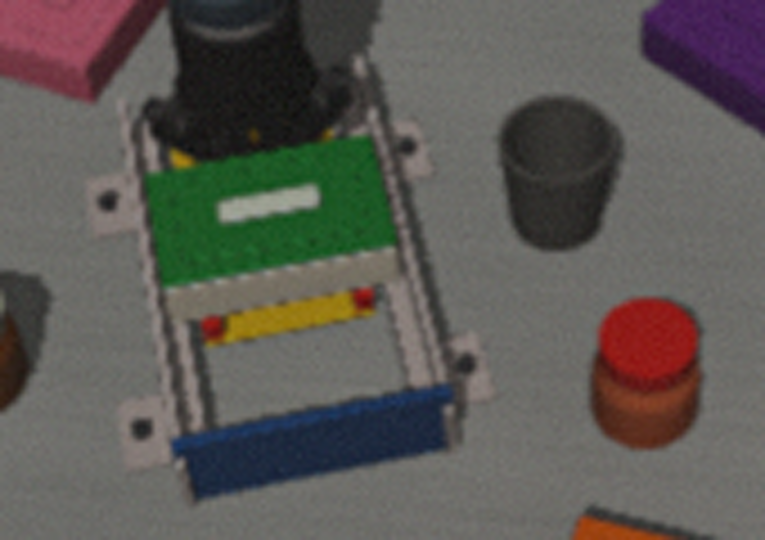

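The pan slides squarely with the teeth sunk, at about lane x -42. Continuing.

Request:
{"method": "carry_out", "body": {
  "rows": [
    [[-1, 0.024, 0.008, 0, 0, 0, 0], [-1, 0.048, 0.016, 0, 0, 0, 0], [-1, 0.072, 0.024, 0, 0, 0, 0], [-1, 0.096, 0.032, 0, 0, 0, 0], [-1, 0.12, 0.04, 0, 0, 0, 0]]
  ]
}}

```text
time_s: 6.5
position: [0.5452, -0.1769, 0.0062]
tcp_rot: [[-0.015, 0.95, 0.311], [-0.002, 0.311, -0.95], [-1.0, -0.015, -0.003]]
wrist_force: [-10.8, -2.8, 7.4]
gripper_width: -0.001
```

```bash
python3 look.py 9; python3 look.py 9 scene side; python3 look.py 9
```

```text
t 6.5 lane x,y,z mm -74.9 0.0 6.2 yaw 18.12 F [-10.8  -2.8   7.4] jp [ 0.45  0.56 -0.26  1.9   0.21  0.72 -1.18]
t 6.5 lane x,y,z mm -74.9 0.0 6.2 yaw 18.12 F [-10.8  -2.8   7.4] jp [ 0.45  0.56 -0.26  1.9   0.21  0.72 -1.18]
t 6.6 lane x,y,z mm -73.0 0.1 6.4 yaw 18.17 F [-7.6 -1.9  5.4] jp [ 0.45  0.56 -0.26  1.9   0.21  0.72 -1.18]
```

View pics/side_9.png

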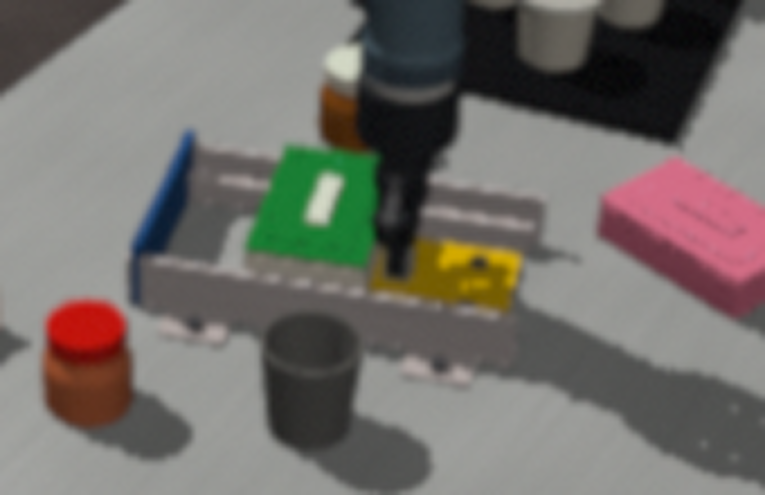

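Request:
{"method": "carry_out", "body": {
  "rows": [
    [[-1, 0.024, 0.008, 0, 0, 0, 0], [-1, 0.048, 0.016, 0, 0, 0, 0], [-1, 0.072, 0.024, 0, 0, 0, 0], [-1, 0.096, 0.032, 0, 0, 0, 0], [-1, 0.12, 0.04, 0, 0, 0, 0], [-1, 0.144, 0.048, 0, 0, 0, 0], [-1, 0.168, 0.056, 0, 0, 0, 0], [-1, 0.192, 0.064, 0, 0, 0, 0]]
  ]
}}

```text
time_s: 7.4
position: [0.5837, -0.1645, 0.0062]
tcp_rot: [[-0.015, 0.95, 0.311], [-0.003, 0.311, -0.95], [-1.0, -0.015, -0.002]]
wrist_force: [-10.1, -3.0, 6.3]
gripper_width: 0.002
```

```bash
python3 look.py 10; python3 look.py 10 scene side; python3 look.py 10
```

```text
t 7.4 lane x,y,z mm -34.4 -0.3 6.2 yaw 18.12 F [-10.1  -3.    6.3] jp [ 0.41  0.61 -0.25  1.82  0.22  0.76 -1.22]
t 7.4 lane x,y,z mm -34.4 -0.3 6.2 yaw 18.12 F [-10.1  -3.    6.3] jp [ 0.41  0.61 -0.25  1.82  0.22  0.76 -1.22]
t 7.5 lane x,y,z mm -32.5 -0.2 6.4 yaw 18.17 F [-6.7 -2.5  4.8] jp [ 0.41  0.61 -0.25  1.81  0.22  0.76 -1.22]
```

View pics/scene_10.png

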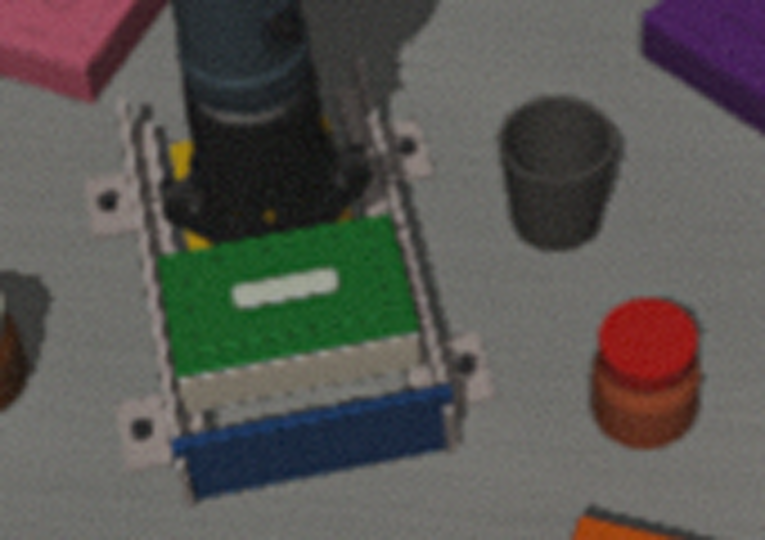

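View pics/side_10.png

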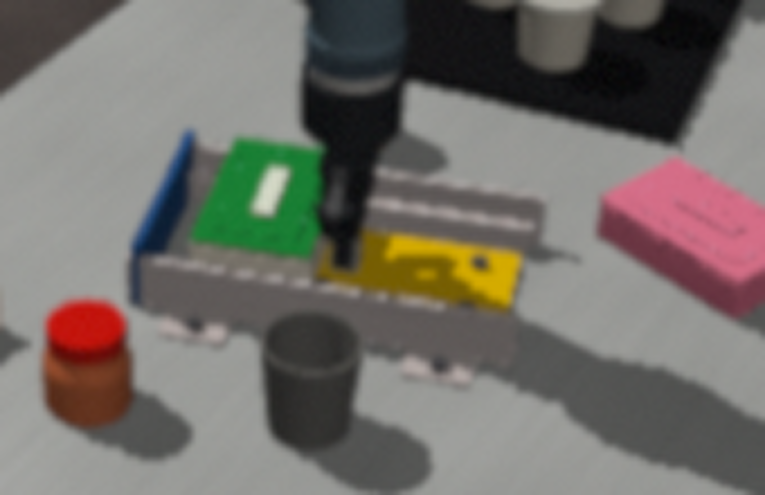

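Request:
{"method": "carry_out", "body": {
  "rows": [
    [[-1, 0.024, 0.008, 0, 0, 0, 0], [-1, 0.048, 0.016, 0, 0, 0, 0], [-1, 0.072, 0.024, 0, 0, 0, 0], [-1, 0.096, 0.032, 0, 0, 0, 0], [-1, 0.12, 0.04, 0, 0, 0, 0]]
  ]
}}

```text
time_s: 8.0
position: [0.608, -0.1566, 0.0062]
tcp_rot: [[-0.015, 0.95, 0.311], [-0.003, 0.311, -0.95], [-1.0, -0.015, -0.002]]
wrist_force: [-10.0, -3.0, 8.1]
gripper_width: 0.001
```

```bash
python3 look.py 11; python3 look.py 11 scene side; python3 look.py 11
```

```text
t 8.0 lane x,y,z mm -9.0 -0.5 6.2 yaw 18.13 F [-10.   -3.    8.1] jp [ 0.38  0.64 -0.25  1.76  0.22  0.79 -1.24]
t 8.0 lane x,y,z mm -9.0 -0.5 6.2 yaw 18.13 F [-10.   -3.    8.1] jp [ 0.38  0.64 -0.25  1.76  0.22  0.79 -1.24]
t 8.1 lane x,y,z mm -7.1 -0.4 6.4 yaw 18.17 F [-7.2 -2.2  5.4] jp [ 0.38  0.64 -0.25  1.76  0.22  0.78 -1.24]
```

View pics/side_11.png

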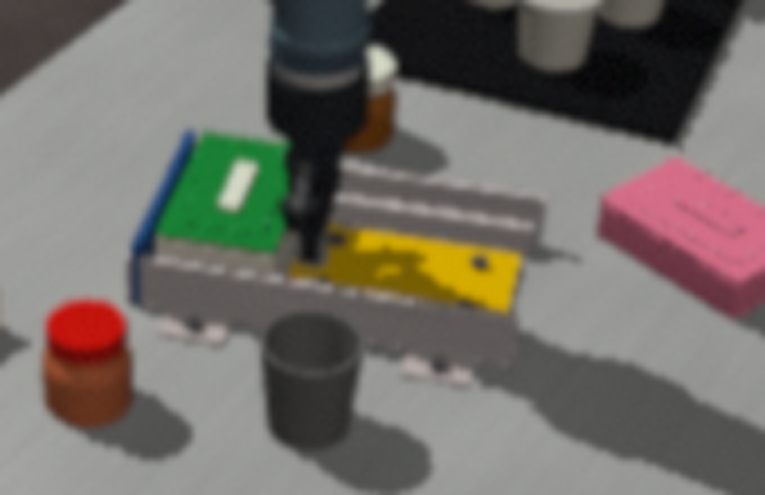

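Pan at about +49, with roughly 11 mm to go. Finishing in small steps.

Request:
{"method": "carry_out", "body": {
  "rows": [
    [[-1, 0.015, 0.005, 0, 0, 0, 0], [-1, 0.03, 0.01, 0, 0, 0, 0], [-1, 0.042, 0.014, 0, 0, 0, 0]]
  ]
}}

```text
time_s: 8.4
position: [0.6164, -0.1539, 0.0063]
tcp_rot: [[-0.015, 0.95, 0.311], [-0.003, 0.311, -0.95], [-1.0, -0.015, -0.001]]
wrist_force: [-8.8, -3.8, 7.7]
gripper_width: -0.004
```

```bash
python3 look.py 12; python3 look.py 12 scene side; python3 look.py 12
```

```text
t 8.4 lane x,y,z mm -0.1 -0.6 6.3 yaw 18.13 F [-8.8 -3.8  7.7] jp [ 0.37  0.65 -0.25  1.74  0.22  0.8  -1.24]
t 8.4 lane x,y,z mm -0.1 -0.6 6.3 yaw 18.13 F [-8.8 -3.8  7.7] jp [ 0.37  0.65 -0.25  1.74  0.22  0.8  -1.24]
t 8.5 lane x,y,z mm 0.6 -0.7 6.3 yaw 18.14 F [-8.3 -2.8  6.1] jp [ 0.37  0.65 -0.25  1.74  0.22  0.79 -1.24]
```

View pics/side_12.png

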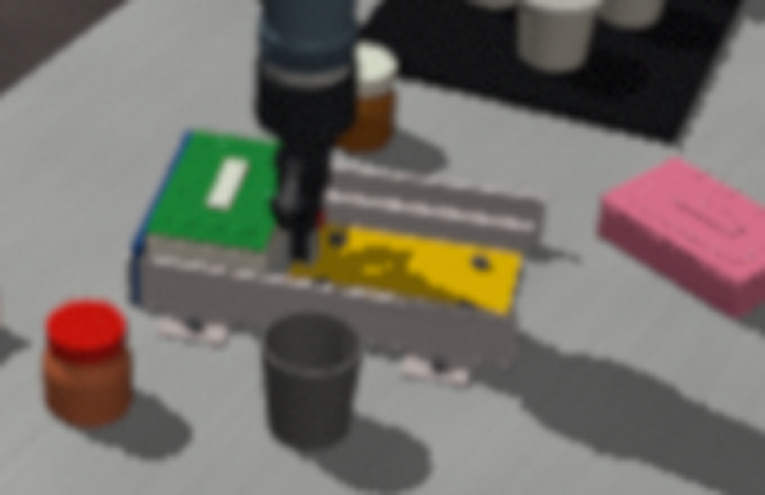

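View pics/scene_12.png

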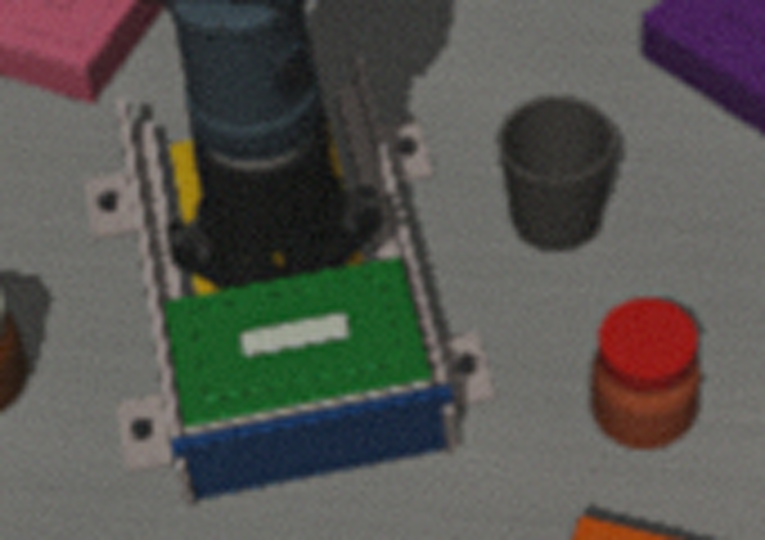

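Request:
{"method": "carry_out", "body": {
  "rows": [
    [[-1, 0.007, 0.0023, 0, 0, 0, 0], [-1, 0.014, 0.0047, 0, 0, 0, 0], [-1, 0.02, 0.0066, 0, 0, 0, 0]]
  ]
}}

```text
time_s: 8.8
position: [0.6169, -0.1539, 0.0062]
tcp_rot: [[-0.022, 0.95, 0.311], [-0.004, 0.311, -0.95], [-1.0, -0.023, -0.003]]
wrist_force: [-19.0, -3.9, 16.5]
gripper_width: -0.001
```

```bash
python3 look.py 13; python3 look.py 13 scene ; python3 look.py 13
```

```text
t 8.8 lane x,y,z mm 0.4 -0.7 6.2 yaw 18.12 F [-19.   -3.9  16.5] jp [ 0.37  0.65 -0.25  1.73  0.22  0.81 -1.24]
t 8.8 lane x,y,z mm 0.4 -0.7 6.2 yaw 18.12 F [-19.   -3.9  16.5] jp [ 0.37  0.65 -0.25  1.73  0.22  0.81 -1.24]
t 8.85 lane x,y,z mm 0.5 -0.8 6.3 yaw 18.12 F [-17.2  -3.4  13.8] jp [ 0.37  0.65 -0.25  1.73  0.22  0.81 -1.24]
```

View pics/scene_13.png

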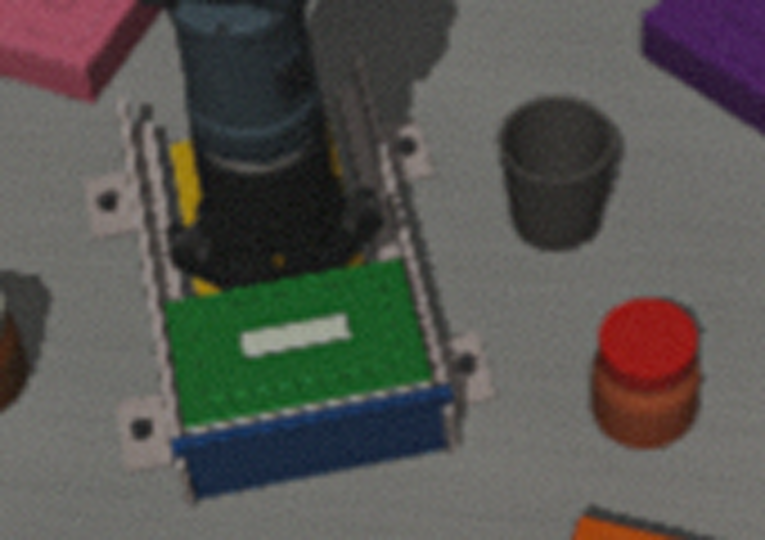

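```bash
cat > pan.py <<'E'
from h import *
c=eyes.get_calibration("scene")
a=np.radians(18.4);u=np.array([np.cos(a),np.sin(a)])
def grip(f):
    im=cv2.imread(f).astype(int)
    # white grip surrounded by green lid
    g=(im[...,1]>im[...,2]*1.5)&(im[...,1]>im[...,0]*1.3)
    ys,xs=np.where(g);hull=cv2.convexHull(np.c_[xs,ys].astype(np.int32))
    n,l,st,ce=cv2.connectedComponentsWithStats(g.astype(np.uint8))
    k=1+np.argmax(st[1:,4]);m=(l==k).astype(np.uint8)
    hull=cv2.convexHull(np.argwhere(m)[:,::-1].astype(np.int32))
    h=np.zeros_like(m);cv2.fillConvexPoly(h,hull,1)
    w=(h==1)&(im[...,2]>120)
    e=cv2.erode(h,np.ones((25,25)))==1
    w&=e;ys,xs=np.where(w);print(f,len(xs),xs.mean(),ys.mean())
    return np.array([(xs.mean()+.5)/4.5-.5+200,(ys.mean()+.5)/4.5-.5+140])
if __name__=="__main__":
    import sys
    P=[atz(c,grip(f),.067)[:2] for f in ["pics/sc_crop.png"]+sys.argv[1:]]
    for p in P[1:]: print("moved",(p-P[0])@u*1000,"-> lane x",-59.5+(p-P[0])@u*1000)
E
python3 pan.py pics/scene_8.png pics/scene_10.png pics/scene_12.png pics/scene_13.png
```

```text
pics/sc_crop.png 1691 263.69603784742753 181.0958013010053
pics/scene_8.png 1819 267.9499725123694 203.44310060472787
pics/scene_10.png 2005 284.7431421446384 287.7870324189526
pics/scene_12.png 2143 294.2659822678488 334.0634624358376
pics/scene_13.png 2159 294.0773506252895 335.3038443723946
moved 18.1078254684319 -> lane x -41.3921745315681
moved 83.76056126686613 -> lane x 24.260561266866134
moved 118.06519795274635 -> lane x 58.565197952746345
moved 118.90791991611809 -> lane x 59.40791991611809
```

The push has stalled with force rising, and vision puts the pan at lane x about 59.4, so it is home. I'll back off along the lane with the treadle still held, then look before lifting.

Request:
{"method": "carry_out", "body": {
  "rows": [
    [[-1, -0.02, -0.0066, 0, 0, 0, 0], [-1, -0.04, -0.0133, 0, 0, 0, 0], [-1, -0.06, -0.02, 0, 0, 0, 0], [-1, -0.075, -0.025, 0, 0, 0, 0], [-1, -0.075, -0.025, 0, 0, 0, 0]]
  ]
}}

```text
time_s: 9.35
position: [0.6165, -0.1538, 0.0102]
tcp_rot: [[0.009, 0.949, 0.314], [-0.0, 0.314, -0.949], [-1.0, 0.008, 0.003]]
wrist_force: [2.8, 1.5, 5.8]
gripper_width: 0.002
```

```bash
python3 look.py 14; python3 look.py 14 scene wrist; python3 look.py 14;  python3 pan.py pics/scene_14.png
```

```text
t 9.35 lane x,y,z mm 0.1 -0.6 10.2 yaw 18.31 F [2.8 1.5 5.8] jp [ 0.38  0.63 -0.26  1.76  0.22  0.77 -1.23]
t 9.35 lane x,y,z mm 0.1 -0.6 10.2 yaw 18.31 F [2.8 1.5 5.8] jp [ 0.38  0.63 -0.26  1.76  0.22  0.77 -1.23]
t 9.45 lane x,y,z mm 0.0 -0.6 10.2 yaw 18.32 F [ 2.2 -0.2  5.8] jp [ 0.38  0.63 -0.26  1.76  0.22  0.77 -1.23]
pics/sc_crop.png 1691 263.69603784742753 181.0958013010053
pics/scene_14.png 2129 293.80789102865197 335.3212775951151
moved 118.88336300207956 -> lane x 59.38336300207956
```

View pics/wrist_14.png

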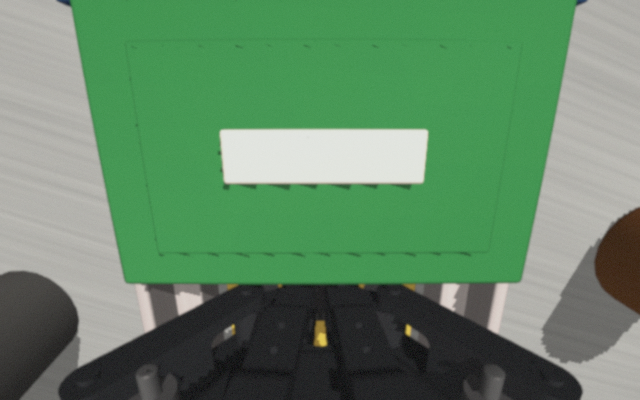

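The pan stays at about 59.4 mm and the finger is unloaded from it. Lifting straight up to release the treadle.

Request:
{"method": "carry_out", "body": {
  "rows": [
    [[-1, -0.01, -0.003, 0.02, 0, 0, 0], [-1, -0.02, -0.006, 0.05, 0, 0, 0], [-1, -0.03, -0.01, 0.09, 0, 0, 0], [-1, -0.03, -0.01, 0.15, 0, 0, 0], [-1, -0.03, -0.01, 0.3, 0, 0, 0], [-1, -0.03, -0.01, 0.5, 0, 0, 0], [-1, -0.1, -0.033, 0.7, 0, 0, 0], [-1, -0.2, -0.066, 0.9, 0, 0, 0], [-1, -0.3, -0.1, 1, 0, 0, 0], [-1, -0.3, -0.1, 1, 0, 0, 0]]
  ]
}}

```text
time_s: 10.45
position: [0.5509, -0.1769, 0.2116]
tcp_rot: [[0.002, 0.951, 0.31], [-0.004, 0.31, -0.951], [-1.0, 0.001, 0.004]]
wrist_force: [-0.3, 0.0, -0.0]
gripper_width: 0.001
```

```bash
python3 look.py 15 scene side wrist; python3 look.py 15;  python3 pan.py pics/scene_15.png
```

```text
t 10.45 lane x,y,z mm -69.5 -1.8 211.6 yaw 18.05 F [-0.3  0.  -0. ] jp [ 0.5   0.29 -0.3   1.78  0.1   1.09 -1.1 ]
t 10.6 lane x,y,z mm -68.1 1.4 206.7 yaw 18.29 F [ 0.   0.2 -0.4] jp [ 0.5   0.29 -0.31  1.78  0.1   1.08 -1.1 ]
pics/sc_crop.png 1691 263.69603784742753 181.0958013010053
pics/scene_15.png 2114 293.817880794702 335.2857142857143
moved 118.85983646022895 -> lane x 59.35983646022895
```

View pics/wrist_15.png

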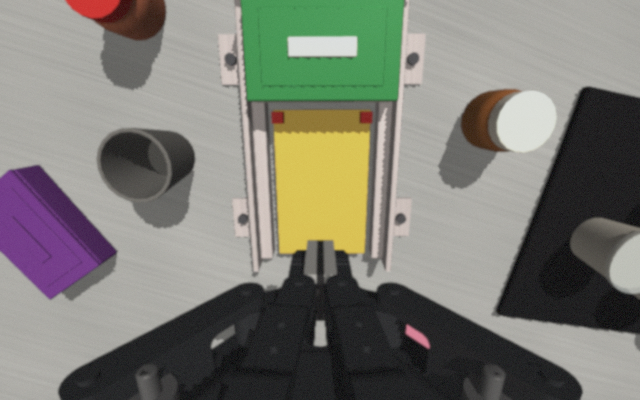

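View pics/side_15.png

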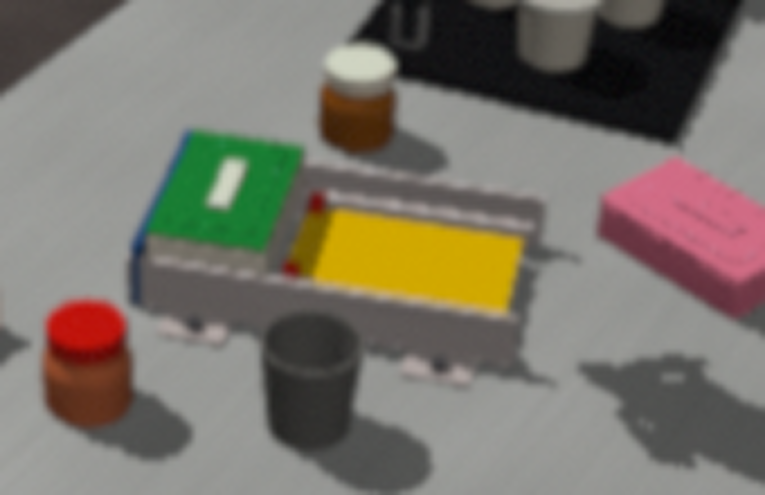

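View pics/scene_15.png

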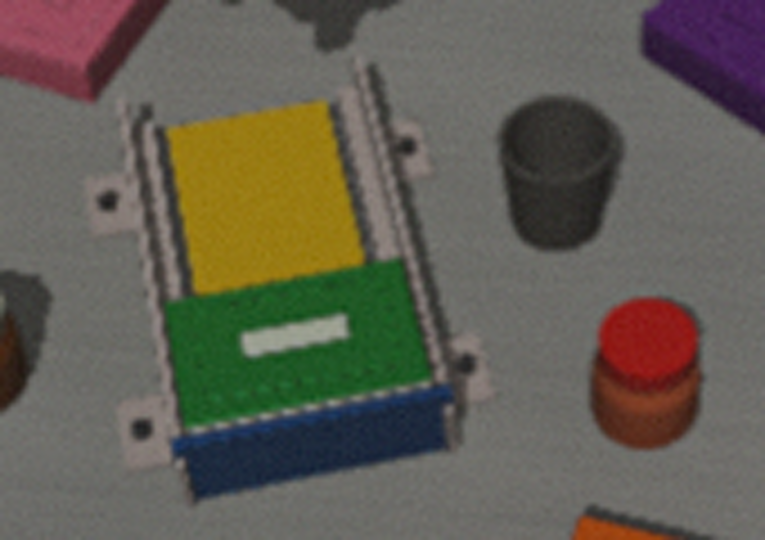

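The side view shows both red teeth up at (316,200) and (291,268), the same as at the start, with the pan ahead of them. The cups are unmoved. One last independent check with the wrist camera before handing in.

```bash
python3 - <<'E'
from h import *
c=eyes.get_calibration("wrist");im=eyes.read_camera("wrist")[:,:,::-1];cv2.imwrite("pics/w16.png",im)
o=np.array([.6163,-.1533]);a=np.radians(18.4);u=np.array([np.cos(a),np.sin(a)]);v=np.array([-u[1],u[0]])
i=im.astype(int)
g=(i[...,1]>1.4*i[...,2])&(i[...,1]>1.2*i[...,0])&(i[...,1]>60)
for col in(260,380):
    r=np.where(g[:,col])[0].max()+.5;d=atz(c,(col,r),.064)[:2]-o;print("lid rear",col,r,d@u*1000)
y=(i[...,2]>150)&(i[...,0]<110)&(i[...,1]>130)
r=np.where(y[:,290])[0].max()+.5;d=atz(c,(290,r),.021)[:2]-o;print("treadle rear (exp -160)",r,d@u*1000)
red=(i[:200,260:400,2]>90)&(i[:200,260:400,1]<50)
n,l,s,ce=cv2.connectedComponentsWithStats(red.astype(np.uint8))
for k in range(1,n):
    if s[k,4]>30:
        for z in(.034,.018):
            d=atz(c,ce[k]+[260,0],z)[:2]-o;print("tooth",z,s[k],(d@u*1000).round(1),(d@v*1000).round(1))
E
```

```text
lid rear 260 100.5 14.52986535755528
lid rear 380 100.5 14.347456324951011
treadle rear (exp -160) 253.5 -160.63772778327143
tooth 0.034 [ 13 113  11  10 100] -0.9 45.3
tooth 0.018 [ 13 113  11  10 100] -1.1 47.5
tooth 0.034 [102 113  11  10  97] -0.6 -45.1
tooth 0.018 [102 113  11  10  97] -0.8 -47.4
```

```bash
python3 - <<'E'
from workcell import order
print(order.job_done())
E
```

```text
the job is handed in; nothing more can be done
None
```

The pan is home against the blue end stop and the teeth have sprung up behind it. I handed the job in at about 10.7 s of the 48 s allowed; no verdict was given.

**What I did:** I pressed the treadle down behind the pan with the shut fingertips and pushed the pan along the lane to the end stop, keeping the treadle held down. The tip read z 6.2–6.8 mm throughout, about 14–15 mm of catch travel. I then backed off the pan, lifted the finger and let the treadle go.

**Last checks:**
- **Pan:** the scene camera puts its centre at lane x 59.4 mm. The wrist camera puts its trailing face at 14.4 mm, which gives the same centre. It sits square in the lane.
- **Catch:** the treadle and both teeth fit their fully-up heights, and the tooth pixels match the first picture.
- **Cups and arm:** the cups look unmoved by eye in the scene and side views. The arm is clear, with wrist force about 0.

**What failed or disagreed:**
- **First push:** it stuck by friction on the fully bottomed treadle, with about 53 N sideways and 72 N down at the wrist, under the 120 N limit. The pan did not move. I eased off about 2.5 mm and the push then went through.
- **Backing off:** the tip stuck again and the treadle rose to about z 10 mm, but the pan was already past the teeth.
- **Pan height:** a free fit of the lid came out 5 mm lower than the text's value, probably because the lid is slightly narrower than the pan. I used the text's value.
- **Finger position:** from the finger, I estimated the pan's final position about 1.5 mm shorter than vision did, still within tolerance.

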